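Set up the shoe-shine corner

ROBOT

A 6-joint arm with a two-finger parallel gripper is mounted at the origin on the work surface. World frame = base frame: x ahead of the robot, y to its left, z up, the work surface at z = 0. Lengths are in mm, angles in rad, forces in N, time in s.
With the tool pointing down it reaches from about 325 to 875 mm from the base axis. Payload 4.4 kg.
Tool frame: the origin (TCP) lies on the centre line of the jaws, within the pads' length; the fingertips stand ahead of it and the grasp point (between the pads) lies 6 mm ahead of it (ctrl.tcp_to_tips is the z of the fingertips in the tool frame, in mm); z points along the fingers, y is the direction in which the jaws open and shut (so a half turn about z gives the same grasp; the last joint's range is limited). The gripper opens to 85 mm and grips with 20 to 120 N. Pads are 22 mm wide; open, the fingers measure 114 mm over their backs; the gripper's body (76 mm by 85 mm) begins 54 mm behind the grasp point. The pads swing forward as they close: fully open they stand 13 mm farther back than shut.
Start: joints at [0.968, 0.207, 1.542, -0, 1.393, -0.15], TCP at [251.563, 517.053, 256.282] pointing down, gripper open.
Joint ranges: [-2.73, 2.73], [-0.86, 2.22], [0.23, 2.46], [-1.11, 4.25], [0.08, 2.63], [-2.82, 2.82]. Speed limits (rad/s): [2.79, 2.79, 3.14, 3.14, 3.14, 3.14].

INTERFACE

Orientations are given as a 3x3 rotation matrix whose columns are the frame's x, y, z axes.
In Python, from plant import ctrl, sensors, optics gives the robot as it stands. Calls block until the motion is done:
- ctrl.move_ptp(position, orientation): joint-space move of the TCP to a pose.
- ctrl.move_l(position, rot=None, vel=150, threshold=None): straight line of the TCP; rot=None keeps the orientation; vel is the mean speed in mm/s. With threshold (N) it stops when the force on the tool has changed by that much, and returns True; else False.
- ctrl.set_joints(angles): joint-space move.
- ctrl.gripper_to(opening, force=None): finger opening in mm; force is the grip in N (None keeps the last); returns when the fingers have stopped.
- ctrl.hold(seconds).
- ctrl.solve_ik(position, orientation): joint angles nearest the present ones, or None.
- sensors.read_state(): the state.
- optics.grab_frame(name): name is "scene" or "top" or "wrist"; returns (picture, depth): 420x560x3 uint8, red, green, blue; 420x560 float32, mm along the optical axis (not along the pixel's ray), 0 where there is no reading.
- optics.camera_params(name): a dict with "mtx" (3x3 intrinsics, pixels), "R" (3x3) and "t" (3): a world point X has camera coordinates R X + t; the wrist camera has in their place "T_tool_cam" (4x4, takes a point from camera to tool coordinates, whose origin is the TCP and whose axes are the flange's). Camera axes: x right, y down, z forward; pixel columns grow to the right and rows downward; lengths in mm; the calibration is good to about 2 mm. A picture is of the moment at which its call begins: read the wrist's pose just before it. camera_params takes no time and is no camera call.
A pose or a line that the arm cannot do raises ctrl.MotionError and nothing moves.
- ctrl.finish_job(): hands the job in, once; it reports no verdict.
The state is a dict: "t": time; "q": joint angles; "qvel": joint speeds; "tau": joint torques, N m; "eef_pos": TCP position; "eef_rot": TCP orientation; "force": force on the tool from outside, world axes, zero at the start; "wrist_torque": the same for the moment, N m; "grip_width": finger opening in mm.
Only numpy, scipy, OpenCV 4.12 (cv2) and the standard library are available. Lean on these libraries where they do the work, as an engineer would, in place of code of your own. Each camera call takes 0.05 s, during which the arm holds its last target.

TASK

Get the shoe-shine corner ready: first, with the lids still on their polish tins, push the clear tier box square and fully home into the corner of the wooden fence. Then take the loose lid off every tin that has one and lay each lid flat in the box, one to a bay, and push the beechwood brush square and fully home into the corner between the long rail of the fence and the right-hand end of the box. The box must still be home at the end, the tins stay standing where they are, and the other things on the table are left alone.

Things in the scene. Friction and masses are not known exactly. Their poses are not given: they have to be found in the camera images.
- fence: fixed L-shaped plywood fence, 30 mm high, 18 mm thick. Origin: its inner corner at table level. The inner face of the long rail is the plane x = 0 of this frame and runs 460 mm from the corner towards -y (robot's right); that of the short arm is the plane y = 0 and runs 130 mm towards -x (towards the robot). Work lies at negative x and y.
- box: loose open tier box, clear plastic, white rim: 120 (x) x 287 (y) x 40 mm high, 400 g, walls and floor 3 mm. Three full-height dividers make four bays along its y, each 68 (y) x 114 mm (x), centred at y = -106.5, -35.5, 35.5, 106.5 mm. Origin: centre of its underside. Starts turned up to 12 deg; home: origin at x -60, y -143.5 mm in the fence's frame.
- brush: loose beechwood shoe brush lying bristles down, right of the box: rigid block 50 (x) x 150 (y) x 42 mm high, flat sides and ends, 160 g. Origin: centre of its underside. Turned up to 25 deg from the rail. Home: long side against the long rail, left end against the box's right-hand (-y) end: origin at x -25, y -362 mm in the fence's frame.
- tin1: loose round polish tin 1, 120 g: black body 54 mm across and 16 mm high, above it a neck 49 mm across up to 28 mm. Origin: centre of its underside. Always present; an open one shows its narrower neck and dark polish.
- lid1: loose bright steel lid of tin 1, 25 g: a round cap 58 mm across, 14 mm high, hollow below, wall 2.5 mm. Origin: its centre, at mid-height; z up on the tin, where its rim is 16 mm and its top 30 mm above the table. Lifts straight off. May be absent (tin already open).
- tin2: loose round polish tin 2, 120 g: black body 54 mm across and 16 mm high, above it a neck 49 mm across up to 28 mm. Origin: centre of its underside. Always present; an open one shows its narrower neck and dark polish.
- lid2: loose bright steel lid of tin 2, 25 g: a round cap 58 mm across, 14 mm high, hollow below, wall 2.5 mm. Origin: its centre, at mid-height; z up on the tin, where its rim is 16 mm and its top 30 mm above the table. Lifts straight off. May be absent (tin already open).
- tin3: loose round polish tin 3, 120 g: black body 54 mm across and 16 mm high, above it a neck 49 mm across up to 28 mm. Origin: centre of its underside. Always present; an open one shows its narrower neck and dark polish.
- lid3: loose bright steel lid of tin 3, 25 g: a round cap 58 mm across, 14 mm high, hollow below, wall 2.5 mm. Origin: its centre, at mid-height; z up on the tin, where its rim is 16 mm and its top 30 mm above the table. Lifts straight off. May be absent (tin already open).
- tin4: loose round polish tin 4, 120 g: black body 54 mm across and 16 mm high, above it a neck 49 mm across up to 28 mm. Origin: centre of its underside. Always present; an open one shows its narrower neck and dark polish.
- lid4: loose bright steel lid of tin 4, 25 g: a round cap 58 mm across, 14 mm high, hollow below, wall 2.5 mm. Origin: its centre, at mid-height; z up on the tin, where its rim is 16 mm and its top 30 mm above the table. Lifts straight off. May be absent (tin already open).
- ramekin: clear glass ramekin, 80 mm across, 45 mm high, far right, beyond the fence's right end; leave alone
- shoehorn: flat white plastic shoe horn, 165 x 35 x 8 mm, lying right of the tins; leave alone
- bottle: grey plastic bottle with a white cap, 52 mm across, 150 mm tall, standing left of the fence; leave alone
- jar: small amber glass jar with a white cap, 44 mm across, 55 mm high, standing nearest the robot, in the middle; leave alone
Not all that is in view belongs to the job. Leave any blue look-alike of the lid4 alone. Of the things that look like the brush, the larger one is meant.

How it is judged (in metres and radians):
On the way:
1. the box is home in the fence corner, every lid still on its tin (x of box in the frame of fence between -0.064 and -0.056 m and y of box in the frame of fence between -0.1475 and -0.1395 m and angle between the x axis of box and the x axis of fence, either way round below 0.03 rad and z of box in the frame of fence between -0.004 and 0.004 m and distance between lid1 and tin1 below 0.035 m and distance between lid2 and tin2 below 0.035 m and distance between lid3 and tin3 below 0.035 m and distance between lid4 and tin4 below 0.035 m), for 0.2 s.
At the end, for the whole second after the job is handed in: box within 4 mm of touching both fence faces and square within 0.03 rad; brush within 4 mm of the rail and 5 mm of the box's end, square within 0.035 rad; every lid lying flat (either face up) on the floor of a bay of the box; tins upright within 5 cm of their starts; everything at rest (x of box in the frame of fence between -0.064 and -0.056 m and y of box in the frame of fence between -0.1475 and -0.1395 m and angle between the x axis of box and the x axis of fence, either way round below 0.03 rad and z of box in the frame of fence between -0.004 and 0.004 m and x of brush in the frame of fence between -0.029 and -0.021 m and y of brush in the frame of box between -0.2235 and -0.2145 m and angle between the x axis of brush and the x axis of fence, either way round below 0.035 rad and z of brush in the frame of fence between -0.004 and 0.004 m and x of lid1 in the frame of box between -0.045 and 0.045 m and y of lid1 in the frame of box between -0.12 and 0.12 m and z of lid1 in the frame of box between 0.005 and 0.016 m and (angle between lid1's own z axis and vertical below 0.15 rad or angle between lid1's own z axis and vertical above 2.99 rad) and linear speed of each of lid1, lid2, lid3, lid4, box, brush below 0.02 m/s and x of lid2 in the frame of box between -0.045 and 0.045 m and y of lid2 in the frame of box between -0.12 and 0.12 m and z of lid2 in the frame of box between 0.005 and 0.016 m and (angle between lid2's own z axis and vertical below 0.15 rad or angle between lid2's own z axis and vertical above 2.99 rad) and x of lid3 in the frame of box between -0.045 and 0.045 m and y of lid3 in the frame of box between -0.12 and 0.12 m and z of lid3 in the frame of box between 0.005 and 0.016 m and (angle between lid3's own z axis and vertical below 0.15 rad or angle between lid3's own z axis and vertical above 2.99 rad) and x of lid4 in the frame of box between -0.045 and 0.045 m and y of lid4 in the frame of box between -0.12 and 0.12 m and z of lid4 in the frame of box between 0.005 and 0.016 m and (angle between lid4's own z axis and vertical below 0.15 rad or angle between lid4's own z axis and vertical above 2.99 rad) and distance of each of tin1, tin2, tin3, tin4 from where it was at the start of the episode below 0.05 m and angle between each of tin1, tin2, tin3, tin4's own z axis and vertical below 0.15 rad).
It fails at once if the ramekin is shoved or tipped (distance of ramekin from where it was at the start of the episode above 0.03 m or angle between ramekin's own z axis and vertical above 0.5 rad).
It fails at once if the shoehorn is shoved or tipped (distance of shoehorn from where it was at the start of the episode above 0.03 m).
It fails at once if the bottle is shoved or tipped (distance of bottle from where it was at the start of the episode above 0.03 m or angle between bottle's own z axis and vertical above 0.5 rad).
It fails at once if the jar is shoved or tipped (distance of jar from where it was at the start of the episode above 0.03 m or angle between jar's own z axis and vertical above 0.5 rad).
Of lid1, lid2, lid3, lid4 only 3 to 4 are there at a start; the rules pass over those that are not, and their reading is None.
At some moment in a run one of box, brush may be knocked a few centimetres aside while the robot is not near it.
Once in a run the grip may slacken for a moment while it holds something.
It also fails if it takes over 210 s, if anything falls off the work surface, if the arm or the gripper's body presses on something with over 40 N, if the wrist force passes 120 N, or if a joint passes its speed limit or range.

## Working session

There is one attempt and no reset: what is moved stays moved. The work goes in short steps, each a Python script; the robot and the scene stay as the last script left them, time stands still between calls to the robot, and variables do not carry over. Pictures are saved under pics/ and viewed, and the job is handed in when it is done.

```bash
ls; mkdir -p pics; python3 - <<'E'
from plant import ctrl,sensors,optics
import cv2,numpy as np
s=sensors.read_state();print(s['t'],s['eef_pos'],s['grip_width'],ctrl.tcp_to_tips)
for n in("scene","top","wrist"):
    p,d=optics.grab_frame(n);cv2.imwrite(f'pics/a_{n}.png',p[:,:,::-1]);np.save(f'pics/a_{n}.npy',d)
    print(n,optics.camera_params(n))
E
```

```text
pics
0.0 [251.14905622 516.45514034 255.08983049] 85.50237750303677 25.0
scene {'mtx': array([[416.21207409,   0.        , 287.47232948],
       [  0.        , 416.21207409, 215.22213379],
       [  0.        ,   0.        ,   1.        ]]), 'R': array([[ 0.81041699,  0.58564993, -0.01544211],
       [ 0.40217302, -0.57530326, -0.71223804],
       [-0.42600605,  0.57099941, -0.70176814]]), 't': array([-432.92682566, -194.57600949, 1281.23040883])}
top {'mtx': array([[487.81771769,   0.        , 282.71312555],
       [  0.        , 487.81771769, 205.19123195],
       [  0.        ,   0.        ,   1.        ]]), 'R': array([[ 0.02554591, -0.99965092, -0.00674165],
       [-0.99326371, -0.02461906, -0.1132303 ],
       [ 0.1130248 ,  0.00958881, -0.9935459 ]]), 't': array([ -17.00336345,  542.99636244, 1187.74461714])}
wrist {'mtx': array([[300.5589522 ,   0.        , 273.89605241],
       [  0.        , 300.5589522 , 208.39375279],
       [  0.        ,   0.        ,   1.        ]]), 'T_tool_cam': array([[ 7.47944268e-04, -9.44600120e-01, -3.28222568e-01,
         8.51197357e+01],
       [ 9.99999567e-01,  8.88279942e-04, -2.77632936e-04,
        -5.23313288e-01],
       [ 5.53805628e-04, -3.28222218e-01,  9.44600375e-01,
        -1.17733288e+02],
       [ 0.00000000e+00,  0.00000000e+00,  0.00000000e+00,
         1.00000000e+00]])}
```

View pics/a_top.png

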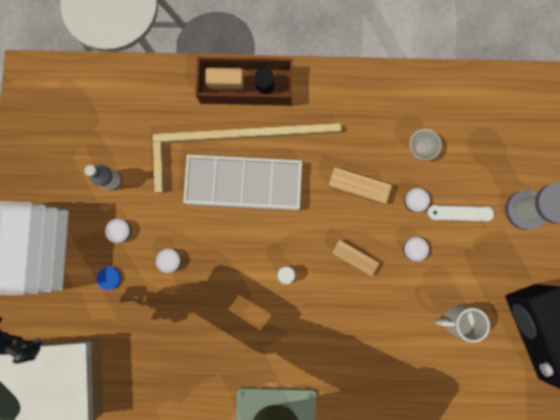

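View pics/a_scene.png

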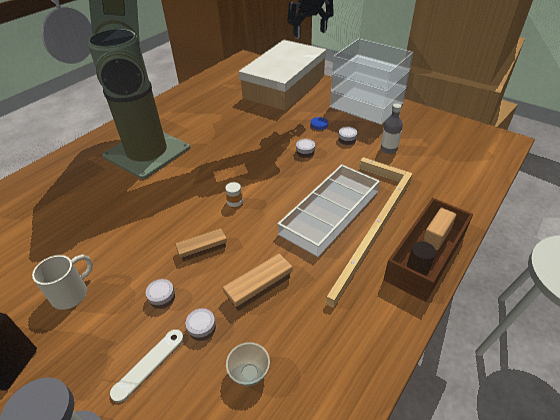

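The top view shows bright lid candidates at (118,231), (168,261), (417,200) and (416,249). The blue look-alike is at (109,278). The large brush is at (361,186) and a smaller look-alike at (356,257). The box is at (243,182), the fence corner near (160,137), the jar at (286,275) and the bottle at about (112,182). I'll check these in closer crops.

```bash
python3 - <<'E'
import cv2,numpy as np
t=cv2.imread('pics/a_top.png')
def c(x0,y0,w,h,k): return cv2.resize(t[y0:y0+h,x0:x0+w],None,fx=k,fy=k,interpolation=cv2.INTER_CUBIC)
cv2.imwrite('pics/a_box.png',c(145,110,200,110,4))
a=c(85,205,100,90,4);b=c(375,180,100,90,4)
cv2.imwrite('pics/a_tins.png',np.hstack([a,b]))
cv2.imwrite('pics/a_br.png',c(315,155,100,130,4))
E
```

```text
(no output)
```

View pics/a_box.png

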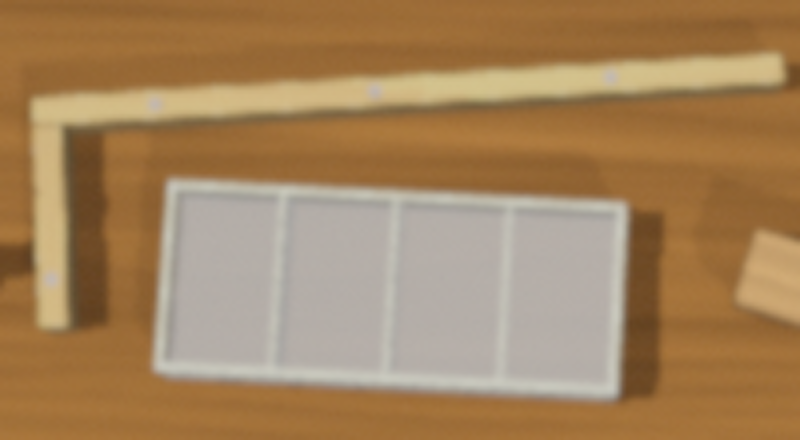

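View pics/a_tins.png

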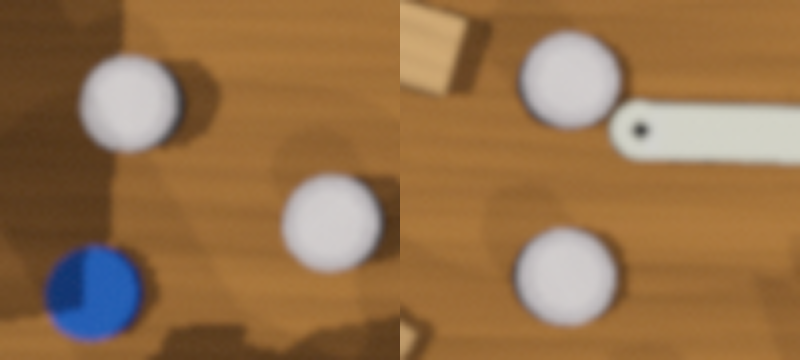

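View pics/a_br.png

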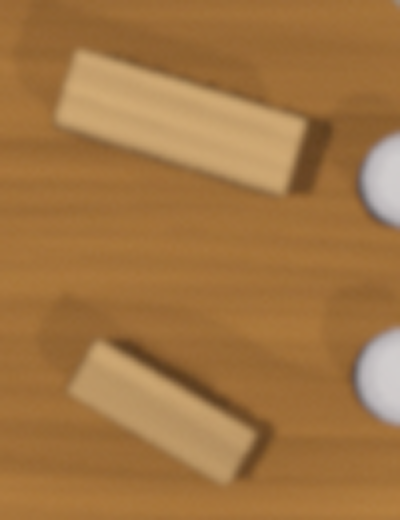

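```bash
cat > h.py <<'E'
from plant import ctrl,sensors,optics
import numpy as np, cv2
def unproj(uv,z,cam='top'):
    c=optics.camera_params(cam);K,R,t=c['mtx'],c['R'],np.array(c['t'])
    r=R.T@np.linalg.inv(K)@np.array([uv[0],uv[1],1.]);o=-R.T@t
    return o+r*(z-o[2])/r[2]
def crop(cam,x0,y0,w,h,k,name):
    p,d=optics.grab_frame(cam);p=p[:,:,::-1]
    cv2.imwrite('pics/'+name,cv2.resize(p[y0:y0+h,x0:x0+w],None,fx=k,fy=k,interpolation=cv2.INTER_CUBIC))
E
python3 - <<'E'
from h import *
np.set_printoptions(precision=1,suppress=True)
def P(n,u,v,x0,y0,z):
    r=unproj((x0+(u+.5)/4-.5,y0+(v+.5)/4-.5),z);print(n,r[:2]);return r[:2]
a=P('corner',66,126,145,110,30);b=P('railend',785,87,145,110,30);s=P('armend',70,327,145,110,30)
print(np.linalg.norm(a-b),np.linalg.norm(a-s),np.degrees(np.arctan2(*(a-b)[::-1])),np.degrees(np.arctan2(*(a-s)[::-1])))
B=[P('box',*q,145,110,40) for q in((168,180),(628,203),(618,396),(153,375))]
print(np.mean(B,0),[np.linalg.norm(B[i]-B[i-1]) for i in range(4)],np.degrees(np.arctan2(*(B[0]-B[1])[::-1])),np.degrees(np.arctan2(*(B[0]-B[3])[::-1])))
for n,u,v,x,y in(('t1',129,103,85,205),('t2',331,222,85,205),('t3',570,80,275,180),('t4',566,276,275,180),('blue',94,292,85,205)):P(n,u,v,x,y,30)
B=[P('br',*q,315,155,42) for q in((78,49),(308,121),(288,195),(55,124))]
print(np.mean(B,0),[np.linalg.norm(B[i]-B[i-1]) for i in range(4)],np.degrees(np.arctan2(*(B[0]-B[1])[::-1])))
B=[P('br2',*q,315,155,30) for q in((100,340),(258,433),(230,485),(70,390))]
B=unproj((286,275),55)[:2],unproj((426,144),45)[:2],unproj((92,170),150)[:2];print('jar,ram,bottle',B)
for q in((433,212),(490,214)):print('horn',unproj(q,8)[:2])
E
```

```text
corner [699.5 309.8]
railend [ 735.7 -146.3]
armend [570.8 300.4]
457.53884103090354 129.12560481532836 94.53964265492606 4.199322713495152
box [664.  241.1]
box [656.3 -47.9]
box [534.7 -44.3]
box [540.6 244.6]
[598.9  98.4] [np.float64(123.47158606653365), np.float64(289.1321106291648), np.float64(121.70616543711996), np.float64(288.89380525822656)] 88.4710399079136 -1.5870484006177876
t1 [470. 408.]
t2 [399.7 278.2]
t3 [ 565.7 -338.6]
t4 [ 443.6 -335.5]
blue [353.1 422.1]
br [ 641.4 -129.2]
br [ 599.4 -272.5]
br [ 552.9 -260.2]
br [ 593.7 -115.6]
[ 596.8 -194.4] [np.float64(49.56489889435498), np.float64(149.2477817858374), np.float64(48.171366461855214), np.float64(150.19944974534778)] 73.6849470830937
br2 [ 461.  -146.5]
br2 [ 406.3 -244.4]
br2 [ 374.1 -227.3]
br2 [ 429.7 -128.4]
jar,ram,bottle (array([371.5, -15.8]), array([ 704.4, -357.6]), array([599.5, 431.6]))
horn [ 537.9 -384.5]
horn [ 536.4 -528.5]
```

The top crop shows all four tins capped with steel lids (no narrow neck or dark polish visible), and the large brush is clearly the upper one at (361,186). My plan is to grip the box's middle divider, drag the box to just short of home, then press it in.

```bash
cat >> h.py <<'E'
C=np.array([699.5,309.8]);FY=np.radians(4.4)
def fw(x,y):  # fence->world
    c,s=np.cos(FY),np.sin(FY);return C+np.array([c*x-s*y,s*x+c*y])
def Rt(yawdeg): # tool down, tool y axis at yaw (0: tool y = +-world y). yaw in deg; tool x=(cos,sin)
    a=np.radians(yawdeg);c,s=np.cos(a),np.sin(a)
    return np.array([[c,s,0],[s,-c,0],[0,0,-1.]])
def st(msg=''):
    s=sensors.read_state();print(msg,'t%.1f'%s['t'],'p',np.round(s['eef_pos'],1),'F',np.round(s['force'],1),'w%.1f'%s['grip_width'],flush=True);return s
E
python3 - <<'E'
from h import *
print(np.round(sensors.read_state()['eef_rot'],2))
for yaw in(-1.5,178.5,88.5):
  for p in((599,98.4,180),(470,408,120),(400,278,120),(566,-338,120),(443,-335,120),(700,-60,100)):
    try:print(yaw,p,np.round(ctrl.solve_ik(np.array(p,float),Rt(yaw)),2))
    except Exception as e:print(yaw,p,e)
E
```

```text
[[-0.9   0.44 -0.  ]
 [ 0.44  0.9  -0.  ]
 [ 0.   -0.   -1.  ]]
-1.5 (599, 98.4, 180) [ 0.02  0.34  1.53 -0.    1.26  1.62]
-1.5 (470, 408, 120) [ 0.58  0.44  1.53 -0.    1.17  2.17]
-1.5 (400, 278, 120) [ 0.43  0.18  1.88 -0.    1.08  2.03]
-1.5 (566, -338, 120) [-0.67  0.51  1.43 -0.    1.2   0.93]
-1.5 (443, -335, 120) [-0.8   0.32  1.71 -0.    1.12  0.79]
-1.5 (700, -60, 100) [-0.21  0.61  1.31 -0.    1.21  1.39]
178.5 (599, 98.4, 180) [ 0.02  0.34  1.53 -0.    1.26 -1.52]
178.5 (470, 408, 120) [ 0.58  0.44  1.53 -0.    1.17 -0.97]
178.5 (400, 278, 120) [ 0.43  0.18  1.88 -0.    1.08 -1.12]
178.5 (566, -338, 120) [-0.67  0.51  1.43 -0.    1.2  -2.21]
178.5 (443, -335, 120) [-0.8   0.32  1.71 -0.    1.12 -2.35]
178.5 (700, -60, 100) [-0.21  0.61  1.31 -0.    1.21 -1.75]
88.5 (599, 98.4, 180) [ 0.02  0.34  1.53 -0.    1.26  0.05]
88.5 (470, 408, 120) [ 0.58  0.44  1.53 -0.    1.17  0.6 ]
88.5 (400, 278, 120) [ 0.43  0.18  1.88 -0.    1.08  0.46]
88.5 (566, -338, 120) [-0.67  0.51  1.43 -0.    1.2  -0.64]
88.5 (443, -335, 120) [-0.8   0.32  1.71 -0.    1.12 -0.78]
88.5 (700, -60, 100) [-0.21  0.61  1.31 -0.    1.21 -0.18]
```

```bash
python3 - <<'E'
from h import *
ctrl.move_ptp(np.array([599,98.4,150.]),Rt(-1.5))
ctrl.gripper_to(36,force=40)
c=ctrl.move_l(np.array([599,98.4,40.]),vel=120,threshold=8);st(('down',c))
ctrl.gripper_to(0,force=40);s=st('closed')
crop('top',145,100,200,120,4,'b1.png')
E
```

```text
('down', False) t3.8 p [599.9  98.4  41. ] F [ 0.3 -0.5 -0.3] w36.0
closed t4.1 p [599.8  98.3  41.1] F [-0.8 -0.8  3.9] w2.0
```

View pics/b1.png

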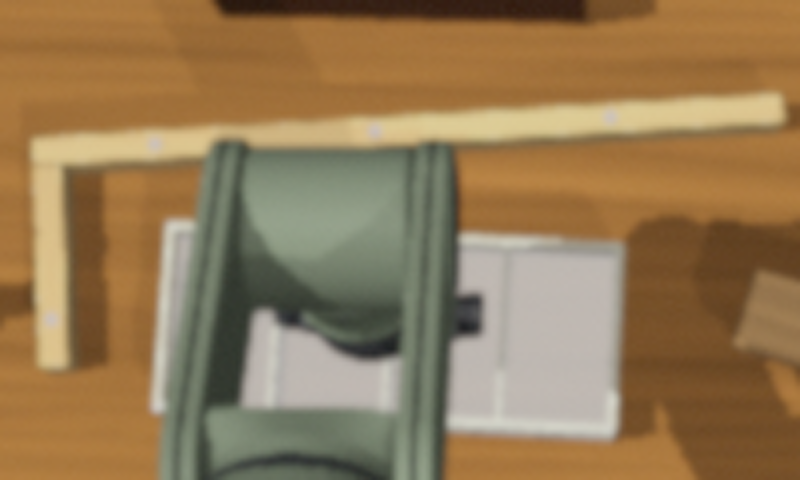

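The arm has the divider gripped, and the box hasn't shifted. Next I drag it.

```bash
python3 - <<'E'
from h import *
p=fw(-72,-156);z=41.
ctrl.move_l(np.array([*p,z]),rot=Rt(4.4),vel=60);st('near')
f0=sensors.read_state()['force']
p2=fw(-50,-156);c=ctrl.move_l(np.array([*p2,z]),vel=25,threshold=10);s=st(('x',c))
x=s['eef_pos'][:2];u=np.array([-np.sin(FY),np.cos(FY)])
c=ctrl.move_l(np.array([*(x+u*26),z]),vel=25,threshold=10);s=st(('y',c))
ctrl.gripper_to(36);st('open')
ctrl.move_l(np.array([*s['eef_pos'][:2],150.]),vel=200)
ctrl.move_ptp(np.array([450,-50,300.]),Rt(4.4))
crop('top',145,100,200,120,4,'b2.png');st()
E
```

```text
near t5.4 p [639.5 148.2  41.1] F [-2.  -4.   3.9] w1.8
('x', True) t6.1 p [654.5 150.6  41.1] F [-1.7 -0.2  4.2] w2.1
('y', True) t6.8 p [653.3 163.2  41.1] F [ 0.2 -1.3  2.6] w2.3
open t7.2 p [652.8 162.7  40.7] F [ 0.  -0.6 -0.3] w35.9
 t9.2 p [450.3 -49.6 299.2] F [-0.2 -0.5 -0.2] w35.9
```

View pics/b2.png

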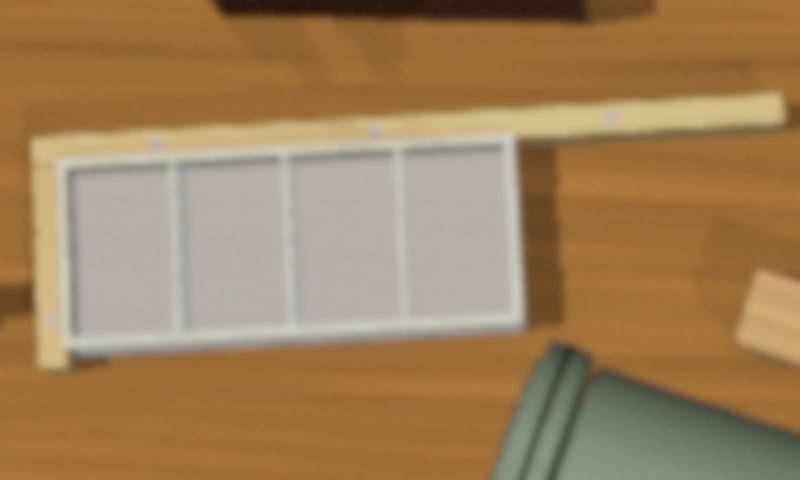

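The box looks home: in the crop the rim lines up with the rail and the arm. I'll confirm with firm outside pushes.

```bash
python3 - <<'E'
from h import *
def L(x,y,z,**k): return ctrl.move_l(np.array([*fw(x,y),z]),**k)
ctrl.gripper_to(85)
ctrl.move_ptp(np.array([*fw(-170,-143.5),120]),Rt(4.4))
L(-170,-143.5,32,vel=150);L(-140,-143.5,32,vel=80)
c=L(-118,-143.5,32,vel=25,threshold=12);s=st(('xpush',c))
L(-160,-143.5,32,vel=100);L(-160,-143.5,110,vel=200)
ctrl.gripper_to(0)
ctrl.move_ptp(np.array([*fw(-60,-340),110]),Rt(4.4))
L(-60,-340,36,vel=150)
c=L(-60,-288,36,vel=30,threshold=12);st(('ypush',c))
L(-60,-330,36,vel=100);L(-60,-330,150,vel=200)
ctrl.gripper_to(85)
ctrl.move_ptp(np.array([450,-50,300.]),Rt(4.4))
crop('top',145,100,260,180,3,'b3.png');st()
E
```

```text
('xpush', True) t12.7 p [582.7 156.8  31.1] F [ 0.4 -0.4  0.4] w85.3
('ypush', True) t17.3 p [662.5   6.1  35.7] F [ 0.2 -2.2  2.1] w-0.0
 t20.4 p [450.5 -50.  299.4] F [0.2 0.8 0.1] w85.2
```

View pics/b3.png

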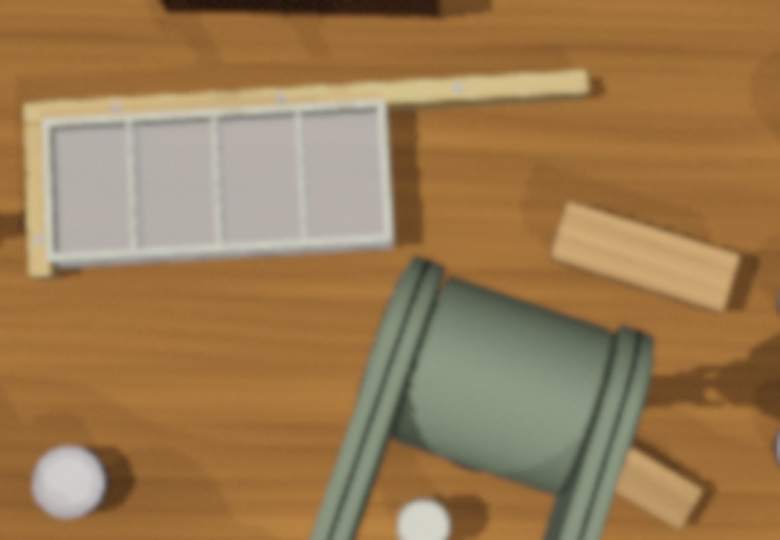

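Contact positions agree with home: near face at about -120 and right end at about -287 in the fence frame. Now the first lid, tin2.

```bash
cat >> h.py <<'E'
BAY=[-37,-108,-179,-250]
def pick(x,y,yaw=94.4,z=36.5,force=40):
    ctrl.gripper_to(80)
    ctrl.move_ptp(np.array([x,y,120.]),Rt(yaw))
    c=ctrl.move_l(np.array([x,y,z]),vel=120,threshold=10);st(('down',c))
    ctrl.gripper_to(40,force=force);st('grip')
    ctrl.move_l(np.array([x,y,z+45]),vel=60);st('lift')
    ctrl.move_l(np.array([x,y,140]),vel=200);return st('up')
def place(b,yaw=94.4,zend=23.0):
    p=fw(-60,BAY[b])
    ctrl.move_ptp(np.array([*p,130]),Rt(yaw));s=st('over')
    ctrl.move_l(np.array([*p,45]),vel=120)
    c=ctrl.move_l(np.array([*p,zend]),vel=25,threshold=4);st(('placed',c))
    ctrl.gripper_to(68);st('rel')
    ctrl.move_l(np.array([*p,140]),vel=200)
E
python3 - <<'E'
from h import *
s=pick(400,278)
E
```

```text
('down', False) t22.8 p [400.8 278.1  37.1] F [-0.  -0.5  0.4] w79.7
grip t23.2 p [400.9 278.4  38.1] F [-1.4 -2.   6.9] w56.7
lift t24.1 p [399.7 277.8  81.2] F [ 0.6  0.4 -0.8] w56.9
up t24.5 p [400.1 278.  140. ] F [-0.1  0.3  0. ] w57.2
```

```bash
python3 - <<'E'
from h import *
p,_=optics.grab_frame('wrist');q,_=optics.grab_frame('scene')
cv2.imwrite('pics/c1.png',np.hstack([p[:,:,::-1][::1,::1][:, :],q[:,:,::-1]])[:, :][:420,:1120][::1] if 0 else cv2.resize(np.hstack([p,q])[:,:,::-1],(800,300)))
E
```

```text
(no output)
```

View pics/c1.png

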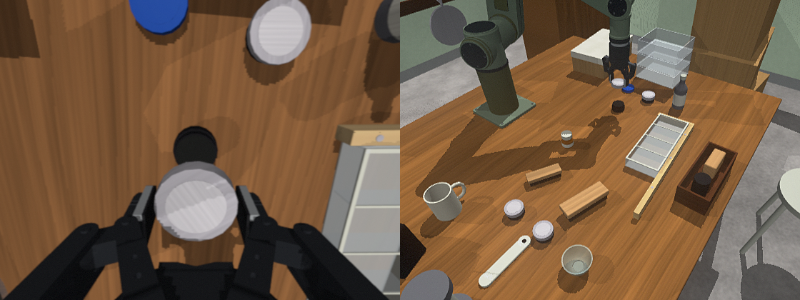

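The lid is held level at about (197,203) in the wrist half, and the tin stands open and dark behind it. I'll place it in bay 1.

```bash
python3 - <<'E'
from h import *
place(1)
s=pick(470,408)
crop('top',85,100,260,180,3,'c2.png')
E
```

```text
over t25.6 p [646.5 198.1 129. ] F [ 0.1  0.1 -1.9] w57.1
('placed', True) t27.2 p [647.5 197.4  25.2] F [-1.2 -1.3  4.5] w56.8
rel t27.5 p [646.2 197.2  23.6] F [-0.3  0.2 -0.3] w68.1
('down', False) t30.4 p [470.8 408.3  37.2] F [-0.1 -0.6 -0.3] w79.9
grip t30.8 p [471.1 408.8  38.1] F [-0.8  0.8  4.5] w55.9
lift t31.7 p [469.7 407.8  81.2] F [-0.5 -0.6 -0.6] w55.7
up t32.1 p [470.2 408.1 140.4] F [ 0.  -0.1 -1.2] w55.7
```

View pics/c2.png

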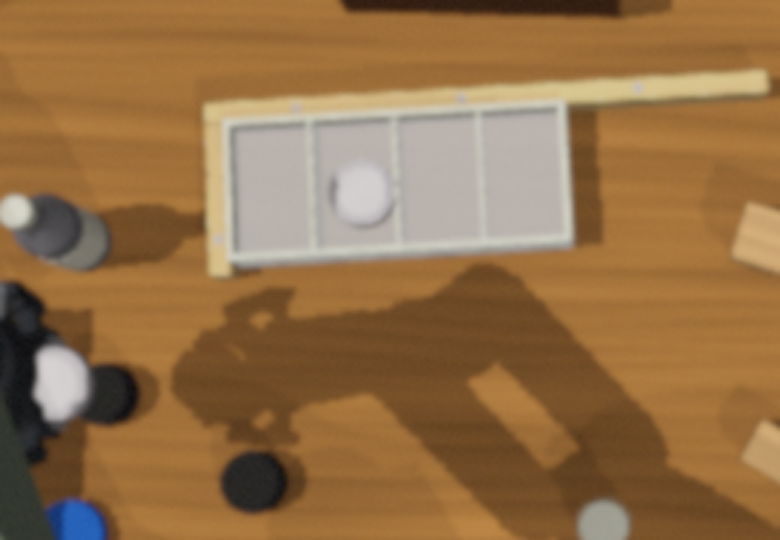

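The lid lies in bay 1 at (363,195), near the right divider. I'll shift the next placements by +3 mm in y and check with depth.

```bash
sed -i 's/fw(-60,BAY\[b\])/fw(-60,BAY[b]+3)/' h.py; python3 - <<'E'
from h import *
place(0)
s=pick(566,-338)
crop('top',140,100,180,135,4,'c3.png')
p,d=optics.grab_frame('top')
K=optics.camera_params('top')
for (u,v) in((180+25,165),):pass
# rough height map over box
c=K;R,t,M=c['R'],c['t'],c['mtx']
vv,uu=np.mgrid[100:240,140:320];Z=d[100:240,140:320]
X=np.stack([(uu-M[0,2])/M[0,0]*Z,(vv-M[1,2])/M[1,1]*Z,Z],-1)-t
W=X@R
np.save('pics/W.npy',W)
col=p[100:240,140:320]
for b in(0,1):
    ctr=fw(-60,BAY[b]);m=(np.hypot(W[...,0]-ctr[0],W[...,1]-ctr[1])<35)&(W[...,2]>10)&(W[...,2]<30)
    q=W[m];A=np.c_[q[:,:2]-q[:,:2].mean(0),np.ones(len(q))];co=np.linalg.lstsq(A,q[:,2],rcond=None)[0]
    print(b,len(q),q.mean(0),co)
E
```

```text
over t33.1 p [640.9 272.1 129. ] F [-0.4  0.2 -0.7] w55.7
('placed', True) t34.7 p [641.9 271.2  25.2] F [-1.2 -0.3  4.3] w55.8
rel t34.9 p [640.6 270.8  23.5] F [-0.4  0.2 -0.1] w67.7
('down', False) t39.0 p [ 566.7 -338.4   37.2] F [-0.1 -0.3 -0.3] w80.0
grip t39.4 p [ 567.1 -338.8   38.5] F [-0.4 -0.   5.6] w56.7
lift t40.2 p [ 565.7 -337.7   81.1] F [-0.5 -0.7 -0.8] w56.5
up t40.7 p [ 566.3 -338.3  140.6] F [-0.2 -0.8 -1. ] w56.7
0 419 [639.68959385 269.58741144  17.68280406] [1.97778846e-02 4.51824948e-03 1.76828041e+01]
1 408 [645.46921962 197.13937426  17.7012063 ] [ 5.63692754e-03 -1.99162782e-02  1.77012063e+01]
```

View pics/c3.png

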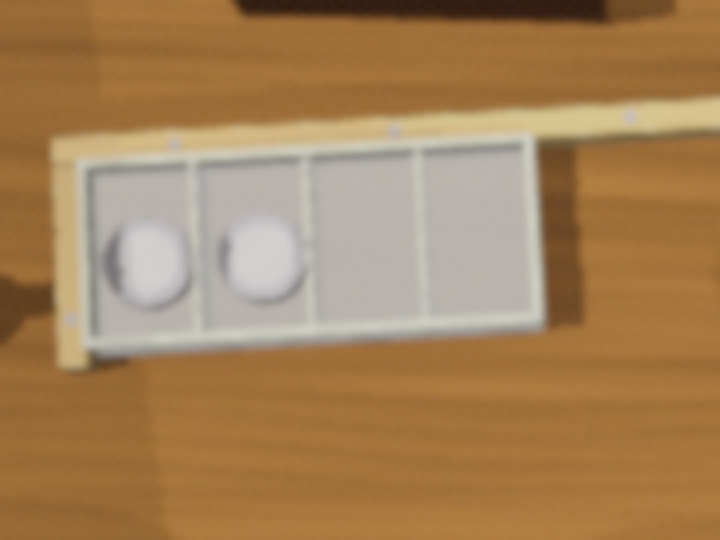

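Both lids read flat, with tops at 17.7 mm and tilt of about 0.02 rad. Continuing with the right-hand tins.

```bash
python3 - <<'E'
from h import *
place(2)
s=pick(443.6,-335.5)
place(3)
ctrl.gripper_to(80)
ctrl.move_ptp(np.array([400,100,300.]),Rt(94.4))
crop('top',130,100,310,180,2.5,'c4.png')
p,d=optics.grab_frame('top');c=optics.camera_params('top');R,t,M=c['R'],c['t'],c['mtx']
vv,uu=np.mgrid[100:240,140:320];Z=d[100:240,140:320]
W=(np.stack([(uu-M[0,2])/M[0,0]*Z,(vv-M[1,2])/M[1,1]*Z,Z],-1)-t)@R
for b in range(4):
    ctr=fw(-60,BAY[b]);m=(np.hypot(W[...,0]-ctr[0],W[...,1]-ctr[1])<35)&(W[...,2]>10)&(W[...,2]<30)
    q=W[m];A=np.c_[q[:,:2]-q[:,:2].mean(0),np.ones(len(q))];co=np.linalg.lstsq(A,q[:,2],rcond=None)[0]
    print(b,len(q),q.mean(0).round(1),co.round(3))
E
```

```text
over t42.5 p [653.5 128.3 130. ] F [-0.4 -0.8  0. ] w56.7
('placed', True) t44.1 p [652.8 129.7  25.4] F [-0.3 -0.1  4.1] w56.7
rel t44.4 p [651.4 129.6  23.9] F [ 0.1 -0.4 -0.1] w68.1
('down', False) t48.1 p [ 444.2 -335.9   37.1] F [ 0.6 -0.7  0.1] w79.7
grip t48.4 p [ 444.4 -336.3   38.2] F [-1.1  0.6  5.2] w56.9
lift t49.3 p [ 443.3 -335.3   81.2] F [-0.5  0.  -0.6] w56.7
up t49.8 p [ 443.8 -335.7  140.3] F [ 0.9 -0.2 -1. ] w56.8
over t51.4 p [658.5  57.5 129.8] F [-1.  -0.8  0.3] w56.7
('placed', True) t53.0 p [658.2  58.9  25.2] F [0.  0.6 5. ] w57.2
rel t53.3 p [656.8  59.   23.6] F [-0.4  0.3 -0.2] w68.4
0 415 [639.8 269.5  17.9] [3.0000e-03 0.0000e+00 1.7856e+01]
1 408 [645.4 196.9  18.1] [ 1.0000e-02 -7.0000e-03  1.8106e+01]
2 407 [651.  128.9  17.8] [9.0000e-03 0.0000e+00 1.7798e+01]
3 404 [655.8  59.7  17.7] [8.0000e-03 0.0000e+00 1.7696e+01]
```

View pics/c4.png

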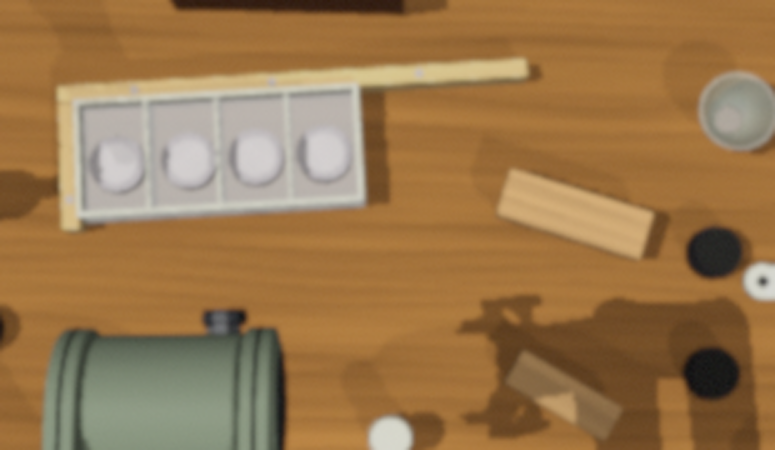

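All four lids lie flat in separate bays, with tops at about 18 mm and tilt under 0.02. The box is still home, and the brush is unmoved at crop (575,213). Next I carry the brush.

```bash
python3 - <<'E'
from h import *
def L(x,y,z,**k): return ctrl.move_l(np.array([*fw(x,y),z]),**k)
ctrl.gripper_to(78)
ctrl.move_ptp(np.array([596.8,-194.4,120.]),Rt(73.7))
c=ctrl.move_l(np.array([596.8,-194.4,42.]),vel=100,threshold=8);st(('down',c))
ctrl.gripper_to(35,force=50);st('grip')
p,d=optics.grab_frame('scene');cv2.imwrite('pics/d0.png',p[150:400,150:450,::-1])
ctrl.move_l(np.array([596.8,-194.4,50.]),vel=60)
L(-56,-372,50,rot=Rt(94.4),vel=80);st('near')
L(-56,-372,42.5,vel=30,threshold=8);st('set')
ctrl.gripper_to(64);L(-56,-372,130,vel=150)
ctrl.gripper_to(85)
ctrl.move_ptp(np.array([450,-250,250.]),Rt(4.4))
crop('top',130,100,310,180,2.5,'d1.png');st()
E
```

```text
('down', False) t58.2 p [ 597.5 -194.7   42.7] F [1.  0.8 0.1] w78.4
grip t58.6 p [ 597.8 -194.9   43.3] F [0.5 0.2 2.9] w48.8
near t60.9 p [672.  -65.8  50. ] F [ 0.5 -0.8 -0.8] w49.1
set t61.2 p [673.  -65.8  43.4] F [ 0.  -0.3  3.7] w48.9
 t63.9 p [ 450.5 -249.5  249.6] F [0.  0.2 0.3] w85.3
```

View pics/d1.png

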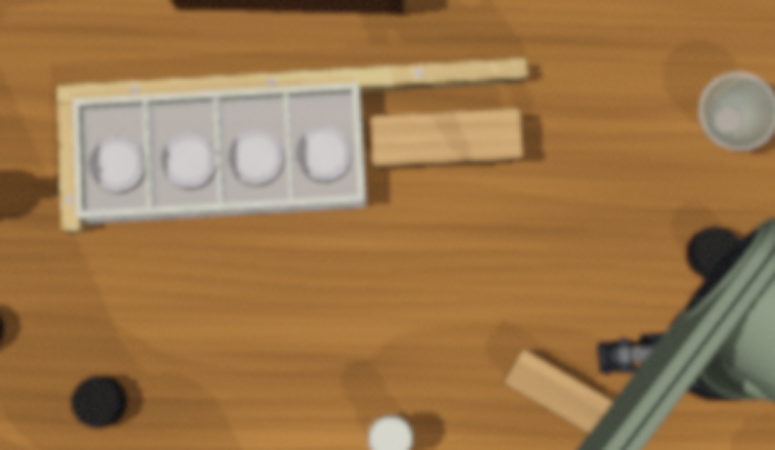

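The brush sits about 25 mm off the rail and 5 mm from the box, nearly square. Pushing it in now.

```bash
python3 - <<'E'
from h import *
def L(x,y,z,**k): return ctrl.move_l(np.array([*fw(x,y),z]),**k)
def ff():
    d=sensors.read_state()['eef_pos'][:2]-C;c,s=np.cos(FY),np.sin(FY);print('fence',np.round([c*d[0]+s*d[1],-s*d[0]+c*d[1]],1))
ctrl.move_ptp(np.array([*fw(-120,-372),110]),Rt(4.4))
L(-120,-372,36,vel=150)
print(L(-46,-372,36,vel=30,threshold=10));st();ff()
L(-100,-372,36,vel=120);L(-100,-372,120,vel=200)
ctrl.gripper_to(0)
ctrl.move_ptp(np.array([*fw(-28,-490),120]),Rt(4.4))
L(-28,-490,38,vel=150)
print(L(-28,-435,38,vel=30,threshold=10));st();ff()
L(-28,-480,38,vel=120);L(-28,-480,120,vel=200)
# final x push again
ctrl.gripper_to(85)
ctrl.move_ptp(np.array([*fw(-110,-372),110]),Rt(4.4))
L(-110,-365,36,vel=150)
print(L(-46,-365,36,vel=30,threshold=10));st();ff()
L(-100,-365,36,vel=120);L(-100,-365,150,vel=200)
ctrl.move_ptp(np.array([450,-250,250.]),Rt(4.4))
crop('top',130,100,310,180,2.5,'d2.png');st()
E
```

```text
True
 t67.5 p [671.4 -65.5  35.2] F [-0.2  0.3 -0. ] w85.3
fence [ -56.8 -372. ]
True
 t71.9 p [ 706.1 -140.8   38. ] F [ 1.3 -1.3  1.2] w-0.0
fence [ -28.  -449.8]
True
 t76.5 p [671.  -58.2  35.2] F [-0.1  0.4  0.1] w84.8
fence [ -56.7 -364.8]
 t78.9 p [ 450.4 -249.   249. ] F [ 0.4  0.9 -0.8] w84.9
```

View pics/d2.png

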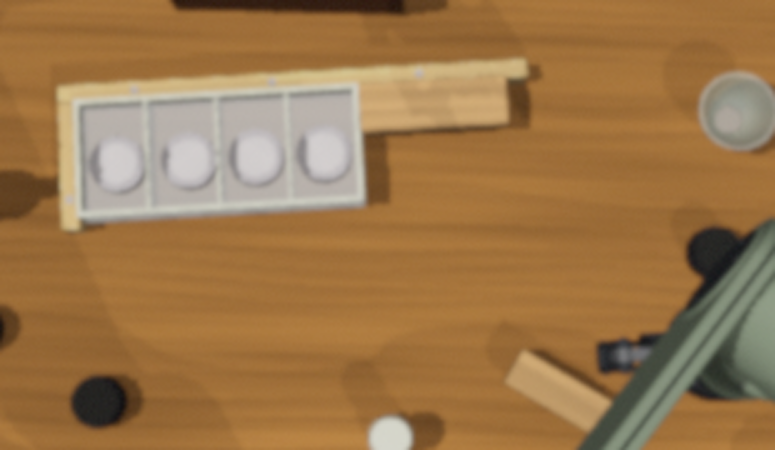

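The box and brush both look home, and the contact depths agree (brush near side at about -50 and right end at about -437). A knock could still come, so I'll retract, wait a while and look at everything again.

```bash
python3 - <<'E'
from h import *
ctrl.move_ptp(np.array([330,60,350.]),Rt(4.4));ctrl.hold(25);st()
crop('top',145,100,200,120,4,'e1.png')
p,_=optics.grab_frame('top');cv2.imwrite('pics/e2.png',p[:,:,::-1])
E
```

```text
t105.2 p [330.  60. 350.] F [ 0.  -0.  -0.2] w84.8
```

View pics/e1.png

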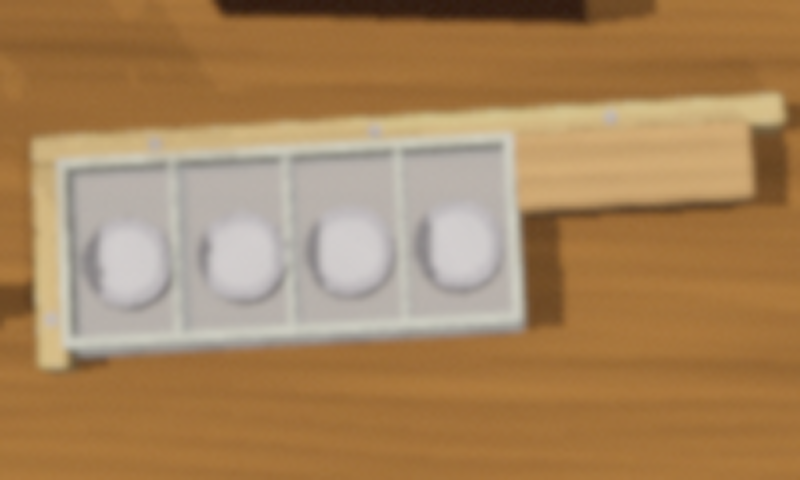

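View pics/e2.png

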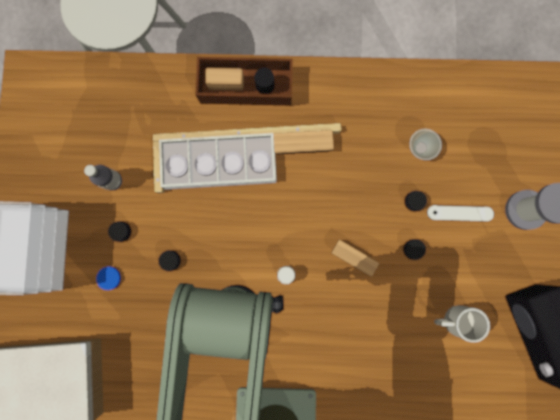

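The four lids are in the bays, the tins at (120,231), (169,261), (416,201) and (415,249) are open and where they started, and the bystanders haven't moved. The rim slope matches the rail (3.0° against 3.1°). I'm handing the job in.

```bash
python3 - <<'E'
from h import *
ctrl.finish_job();st()
E
```

```text
the job is handed in; nothing more can be done
the job is handed in; nothing more can be done
```

I finished the job and handed it in at about 105 s of the 210 s allowed; no verdict is reported.

- **Box:** I dragged it by its middle divider into the fence corner with all lids still on, then pressed it home from outside on two sides. The contact points matched home (near face about -120 mm, right end about -287 mm in the fence's frame). In the last picture its rim runs parallel to the rail (3.0° against 3.1°).
- **Lids:** All four tins had lids, and each lid now lies flat in its own bay. Depth readings taken right after the last placement gave tops at about 18 mm and tilt under 0.02 rad. The lid in bay 1 sits close to its right-hand divider.
- **Brush:** I carried the larger brush to the corner and pushed it against the rail, then against the box's end, then against the rail again. The contacts matched home (near side about -50 mm, right end about -437 mm). In the last picture its edge reads about 0.6° off the rail, inside the 2° limit.
- **Final look:** After a 25 s wait the tins were open and standing where they started, and the bystanders appeared unmoved. I saw no knock and no slack grip, and no check failed.

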